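Load the sample cassette through the analyser's sprung flap

TASK

Load the metal sample cassette into the analyser: turn it so that its rib matches the keyway of the slot in the sloping top, and push it foot first through the sprung flap until it lies fully home at the bottom of the chute and the flap has snapped shut behind it. Then slide the lock fully to the left, and last press the round start button all the way in and let it go. Leave the beaker, the foil pot and the petri dish where they are.

Things in the scene. Friction and masses are not known exactly. Their poses are not given: they have to be found in the camera images.
- cassette: Sample cassette: aluminium block 26 mm thick (x), 56 mm wide (y), 75 mm high (z), about 0.25 kg, upright on the worktop. A key rib 8 mm wide, 8 mm proud, runs the full height down the middle of its -x face (x = -13 to -21 mm), which starts roughly facing the robot. Grip it across the 56 mm width near the top. Origin: centre of the block's underside (the foot, goes in first).
- cassette_tail (a point): Centre of the cassette's top end (its tail, black, with dark grip grooves below it on the two narrow sides), 75 mm above its foot; same axes as the cassette. The +x face has a small round window instead of a rib.
- console: The analyser: white desk-shaped console, fixed, 265 mm deep, 240 mm wide, 194 mm high at the back, 64 mm at the front. Its top slopes at 35 degrees, rising away from the robot, and has the slot. Origin on the worktop, x away from the robot, y across, z up; front edge at x = -165 mm, back at +100 mm.
- slot_mouth (a point): Centre of the loading slot in the sloping top, 145 mm above the worktop. z: square out of the top (35 degrees off vertical, leaning to the robot), x: up the slope, y: across. The slot is 30 mm (x) by 62 mm (y). The cassette enters along -z, its axes parallel to these. A black lead-in sloped at 45 degrees stands 6 mm high round the slot.
- keyway (a point): Centre of the keyway, a notch 13 mm wide (y) and 10 mm deep (x) in the middle of the slot's lower (-x, robot side) edge, 20 mm down the slope from slot_mouth; same axes. The cassette's rib must enter here; the other way round it does not go in. The keyway runs down the whole chute.
- bay_home (a point): Centre of the chute's floor, 130 mm down the chute (-z) from slot_mouth; same axes. The foot of the cassette rests here when it is fully home, give or take a few mm along the floor; its tail is then 55 mm below the slot. The chute is 62 mm wide and 12 mm roomier than the slot on the uphill side.
- flap (a joint): Sprung steel flap 8 mm below the slot, 34 mm long, hinged on the uphill side, swinging down into the chute. 0 shut, 1.55 rad at most, about 1.4 while the cassette passes. Opening it takes up to about 10 N of push at the cassette's foot, more than the cassette weighs; once open it only rubs lightly on its side. It springs shut once nothing is under it.
- flap_tip (a point): Middle of the flap's free edge; moves with the flap. The chute is slick: a cassette let go with its foot 30 mm or more below the sloping top mostly slides home by itself, and the flap shuts behind it. Sometimes it stops under the flap: then push its tail on with the shut fingers, which fit into the slot, until the tail is about 45 mm below the sloping top, and take them out.
- start (a joint): Start button's travel: 0 out, 0.006 m fully in (about 5 N); it springs back when let go.
- start_top (a point): Centre of the face of the start button: round, black, 14 mm radius, in a grey housing on the sloping top, to the right of the lock (85 mm down the slope and 85 mm to the right of the slot's centre), 18 mm above the sloping surface. It is pressed along -z of slot_mouth, square into the sloping top.
- beaker: Bystander: empty beaker, 73 mm wide, 94 mm high. Origin under its centre.
- foil_pot: Bystander: small pot lined with foil, 42 mm wide and high. Origin under its centre.
- petri_dish: Bystander: flat round dish, 91 mm wide, 16 mm high. Origin under its centre.
- lock (a joint): Travel of the chute lock: a black grip that slides sideways on an aluminium track on the low part of the sloping top. 0 at the right end (as built; it starts at 0 to 15 mm), 0.05 m fully to the left (+y of slot_mouth). It stays where it is left; about 1.5 N moves it, for instance a push of the shut fingers on its right side.
- lock_top (a point): Centre of the top of the lock's grip, moves with it; same axes as slot_mouth. The grip is 28 mm along the slope (x), 20 mm along its travel (y) and 40 mm high (z), on a track 40 mm by 100 mm by 14 mm high; the top is 54 mm above the sloping surface.

How it is judged:
By the outcome, as a careful person would: the job done as asked, in the order asked, and still so for the second after the job is handed in, with the robot touching nothing.
It also fails if it takes over 56 s, if anything falls off the work surface, if the arm or the gripper's body presses on something with over 40 N, if the wrist force passes 120 N, or if a joint passes its speed limit or range.

ROBOT

A 6-joint arm with a two-finger parallel gripper is mounted at the origin on a cart in front of the work surface, level with it; the furniture and walls round the work are solid. World frame = base frame: x ahead of the robot, y to its left, z up, the work surface at z = 0. Lengths are in m, angles in rad, forces in N, time in s.
With the tool pointing down it reaches from about 0.325 to 0.925 m from the base axis. Payload 3.1 kg.
Tool frame: the origin (TCP) lies between the finger pads; the fingertips stand 22 mm ahead of it and the grasp point (between the pads) lies 3 mm ahead of it; z points along the fingers, y is the line along which they close (so a half turn about z gives the same grasp; the last joint's range is limited). The gripper opens to 85 mm and grips with 20 to 120 N. Pads are 22 mm wide; open, the fingers measure 114 mm over their backs; the gripper's body (76 mm by 85 mm) begins 54 mm behind the grasp point. The pads swing forward as they close: fully open they stand 13 mm farther back than shut.
Start: joints at [1.215, 0.217, 1.613, -0, 1.311, -0.112], TCP at [0.151, 0.607, 0.224] pointing down, gripper open.
Joint ranges: [-2.75, 2.75], [-0.78, 2.1], [0.31, 2.55], [-1.13, 4.27], [0.13, 2.63], [-2.58, 2.58]. Speed limits (rad/s): [2.79, 2.79, 3.14, 3.14, 3.14, 3.14].

INTERFACE

Orientations are given as a 3x3 rotation matrix whose columns are the frame's x, y, z axes.
In Python, from plant import bot gives the robot as it stands. The module is installed in compiled form; this text tells all that it offers.
- The arm moves only by the shell command python3 -m handwheel 'ROWS' [FORCE]. ROWS is JSON, a list of rows, each a list of 3 entries, a list of its own where there are three numbers: the shift along the tool's x, y, z in units of 30 mm (1.0 is 30 mm), then the turn about the tool's z in units of 5 degrees (1.0 is 5 degrees), then the finger opening in mm, from 0 to 85.4. In form: [[[dx, dy, dz], spin, grip], ...]. A call has 1 to 20 rows; each row is the pose to reach, as a shift and turn from the pose commanded when the call began, along the tool's axes at that moment; what a row does not reach only later rows make up. A row lasts 1/12 s, in which the tool goes at most 41.7 mm and 7.16 degrees, less where a joint would pass 70% of its speed; a pose out of reach is approached as far as the arm can. A call with a gripper value outside its range is refused whole. The fingers move at their own pace and stop on an object; FORCE is the grip in N (left out, the last holds). Time passes only in rows, so rows that repeat a pose let the fingers close. It gives the time, the measured TCP pose, the force, the opening and the grip force at its end, in the units of the state.
- bot.read_state(): the state, without advancing time (a new reading comes with each control period).
- bot.read_camera(name): name is "scene" or "side" or "wrist"; returns a dict with "image" (384x512x3 uint8, blue, green, red), "range_z" (384x512 float32, m along the optical axis (not along the pixel's ray), 0 where there is no reading), "mtx" (3x3 intrinsics, pixels), "R" (3x3) and "t" (3): a world point X has camera coordinates R X + t; the wrist camera has in their place "hand_eye" (4x4, takes a point from camera to tool coordinates, whose origin is the TCP and whose axes are the flange's). Camera axes: x right, y down, z forward; pixel columns grow to the right and rows downward; lengths in m; the calibration is good to about 2 mm. The wrist camera is an equidistant fisheye: a pixel r from the principal point sees the ray r / f radians off the axis. A picture is of the moment at which its call begins: read the wrist's pose just before it.
- bot.job_done(): hands the job in; it is judged then, once.
The state is a dict: "time_s": time; "q": joint angles; "qd": joint speeds; "joint_torque": joint torques, N m; "ee_pos": TCP position; "tool_rot": TCP orientation; "contact_force": force on the tool from outside, world axes, zero at the start; "wrist_torque": the same for the moment, N m; "gripper_width": finger opening in m; "grip_force": force on a finger pad.
Only numpy, scipy, OpenCV 4.12 (cv2) and the standard library are available. Lean on these libraries where they do the work, as an engineer would, in place of code of your own. Each camera call takes 0.05 s, during which the arm holds its last target. There are 200 camera calls.

## Working session

There is one attempt and no reset: what is moved stays moved. The work goes in short steps, Python scripts to look and compute and a shell command to move; the robot and the scene stay as the last step left them, time stands still between calls to the robot, and variables do not carry over. Pictures are saved under pics/ and viewed, at most 10 in all, crops included, and the job is handed in when it is done.

```bash
mkdir -p pics; python3 - <<'E'
from plant import bot
import cv2,numpy as np
s=bot.read_state();print(s['ee_pos'],s['tool_rot'],s['time_s'])
for n in("scene","side"):
    c=bot.read_camera(n);np.savez(n,**c);cv2.imwrite(f'pics/{n}0.png',c['image'])
    print(n,c['mtx'],c['R'],c['t'],-c['R'].T@c['t'])
E
```

```text
[0.15057382 0.60573404 0.22226435] [[-9.70426067e-01  2.41397238e-01 -7.88179058e-04]
 [ 2.41398426e-01  9.70423457e-01 -2.26157802e-03]
 [ 2.18928758e-04 -2.38495945e-03 -9.99997132e-01]] 0.0
scene [[453.71325399   0.         245.1326161 ]
 [  0.         453.71325399 194.26391649]
 [  0.           0.           1.        ]] [[ 0.88563594 -0.46377317 -0.02373668]
 [-0.24762738 -0.42840043 -0.86899583]
 [ 0.39284815  0.77549179 -0.49424975]] [-0.48430164  0.25202771  1.13148808] [ 0.0468209  -0.99409705  0.76675301]
side [[360.52812431   0.         253.25566731]
 [  0.         360.52812431 192.21368064]
 [  0.           0.           1.        ]] [[-0.98953436 -0.14428602 -0.00181669]
 [-0.0485956   0.34507731 -0.93731538]
 [ 0.13586841 -0.92741749 -0.34847752]] [0.57531596 0.11916579 1.24530645] [0.40588804 1.19680762 0.54670241]
```

View pics/scene0.png

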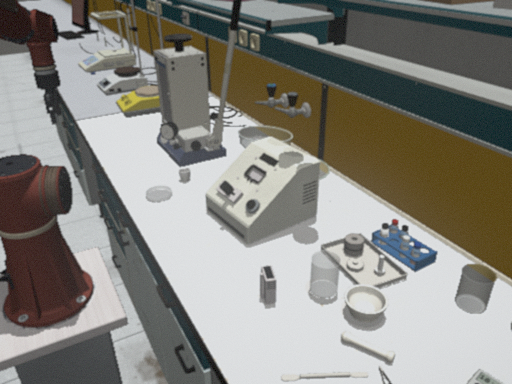

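View pics/side0.png

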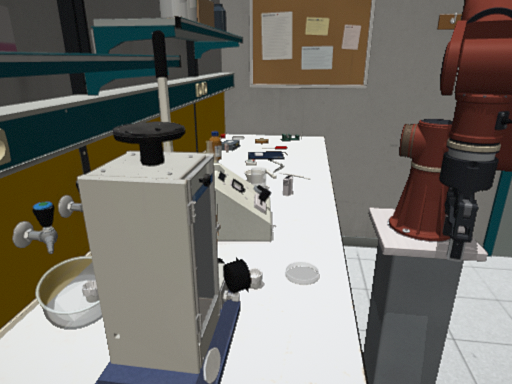

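The scene picture shows the console around (262,190), with the slot at (256,173), lock at (228,190) and button at (253,206). The cassette is at (268,283), beaker (324,277), petri dish (158,193) and foil pot (184,174). In the side view the console is at (240,200).

```bash
cat > h.py <<'E'
import numpy as np,cv2
from plant import bot
def cloud(c):
    v,u=np.mgrid[:384,:512];K=c['mtx'];z=c['range_z']
    P=np.dstack([(u-K[0,2])/K[0,0]*z,(v-K[1,2])/K[1,1]*z,z])
    return (P-c['t'])@c['R']
def wray(c,s,u,v):
    """world origin and unit ray of wrist pixels"""
    K=c['mtx'];x=(np.asarray(u,float)-K[0,2])/K[0,0];y=(np.asarray(v,float)-K[1,2])/K[1,1];r=np.hypot(x,y)+1e-9
    d=np.stack([np.sin(r)*x/r,np.sin(r)*y/r,np.cos(r)],-1);H=c['hand_eye'];R=s['tool_rot']
    return s['ee_pos']+R@H[:3,3], d@(R@H[:3,:3]).T
def onplane(o,d,n,p):
    return o+d*(((p-o)@n)/(d@n))[...,None]
E
python3 - <<'E'
from h import *
c=dict(np.load('scene.npz'));P=cloud(c);np.save('P',P)
for u,v in[(268,283),(268,268),(256,173),(228,190),(253,206),(158,193),(184,174),(324,262),(262,160)]:print((u,v),P[v,u].round(4))
# slope plane: normals ~ (-.57..)
S=P[140:245,200:325].reshape(-1,3);
s=S[(S[:,2]>.07)&(S[:,2]<.21)]
best=None;rng=np.random.default_rng(0)
for i in range(800):
    a=s[rng.choice(len(s),3,0)];n=np.cross(a[1]-a[0],a[2]-a[0]);l=np.linalg.norm(n)
    if l<1e-6:continue
    n/=l;n*=np.sign(n[2]) or 1
    if abs(n[2]-.819)>.04:continue
    k=abs((s-a[0])@n)<.0025
    if best is None or k.sum()>best.sum():best=k
q=s[best];m=q.mean(0);n=np.linalg.svd(q-m)[2][2];n*=np.sign(n[2]);print('slope',best.sum(),m,n,'yaw',np.degrees(np.arctan2(-n[1],-n[0])),q.min(0),q.max(0))
# cassette points
C=P[255:310,250:285].reshape(-1,3);C=C[C[:,2]>.01];print('cass',len(C),C.min(0),C.max(0))
T=C[abs(C[:,2]-.075)<.006];print('top',len(T),T.mean(0),cv2.minAreaRect((T[:,:2]*1000).astype(np.float32)))
cr=c['image'][135:315,195:345];cv2.imwrite('pics/crop0.png',cv2.resize(cr,None,fx=3.3,fy=3.3,interpolation=cv2.INTER_CUBIC))
E
```

```text
(268, 283) [ 0.4567 -0.29    0.0657]
(268, 268) [ 0.4791 -0.2514  0.0739]
(256, 173) [0.6364 0.0925 0.1378]
(228, 190) [0.5295 0.0693 0.1194]
(253, 206) [ 0.5577 -0.0324  0.1092]
(158, 193) [ 0.3992  0.371  -0.0016]
(184, 174) [0.5092 0.3984 0.032 ]
(324, 262) [ 0.6223 -0.2819  0.0578]
(262, 160) [0.6613 0.099  0.1729]
slope 2538 [0.61822009 0.06072923 0.13607435] [-0.56557924 -0.07177865  0.82156433] yaw 7.232841241216005 [ 0.50804928 -0.05859736  0.07002068] [0.7138797  0.20155127 0.19474926]
cass 520 [ 0.0468209  -0.99409705  0.0102437 ] [ 0.4913049  -0.23557123  0.76675301]
top 194 [ 0.46958408 -0.26822996  0.07333702] ((468.22552490234375, -264.7978210449219), (59.301910400390625, 33.937347412109375), 69.28533172607422)
```

View pics/crop0.png

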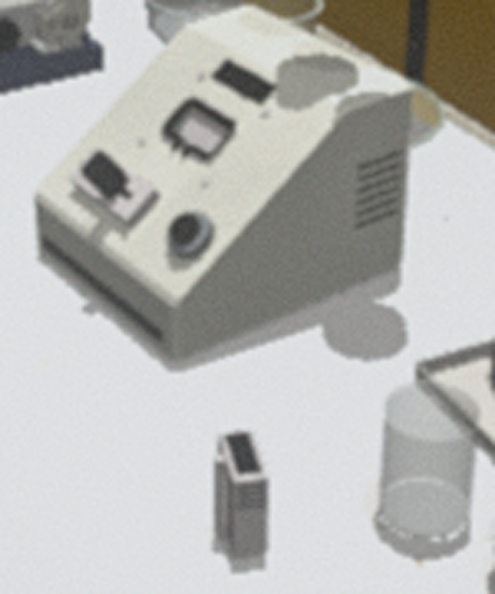

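The crop confirms the console layout: slot at px ~(255,175) with the keyway notch on the downhill side, lock slightly off its right end, button to the right. The cassette's rib faces roughly toward the robot, with a yaw of about -21°.

```bash
python3 -m handwheel '[[[-17.3,-25.6,0],1.3,85],[[-17.3,-25.6,0],1.3,85],[[-17.3,-25.6,0],1.3,85],[[-17.3,-25.6,0],1.3,85],[[-17.3,-25.6,0],1.3,85],[[-17.3,-25.6,0],1.3,85],[[-17.3,-25.6,0],1.3,85],[[-17.3,-25.6,0],1.3,85],[[-17.3,-25.6,0],1.3,85],[[-17.3,-25.6,0],1.3,85],[[-17.3,-25.6,0],1.3,85],[[-17.3,-25.6,0],1.3,85],[[-17.3,-25.6,0],1.3,85],[[-17.3,-25.6,0],1.3,85],[[-17.3,-25.6,0],1.3,85],[[-17.3,-25.6,0],1.3,85],[[-17.3,-25.6,0],1.3,85],[[-17.3,-25.6,0],1.3,85],[[-17.3,-25.6,0],1.3,85],[[-17.3,-25.6,0],1.3,85]]' 20
python3 - <<'E'
from h import *
s=bot.read_state();print(s['q'])
c=bot.read_camera('wrist');cv2.imwrite('pics/w1.png',c['image']);np.savez('w1',**c,**{k:s[k] for k in('ee_pos','tool_rot')});print(c['mtx'],c['hand_eye'])
E
```

```text
time_s: 1.77
ee_pos: [0.4368, -0.1783, 0.2231]
tool_rot: [[-0.936, 0.351, -0.0], [0.351, 0.936, 0.0], [0.001, 0.0, -1.0]]
contact_force: [0.9, 0.3, 0.3]
gripper_width: 0.0851
grip_force: 0.0
[-5.36529458e-01 -1.17725260e-01  1.96329535e+00  2.34037725e-04
  1.29657312e+00 -1.74910288e+00]
[[297.31863964   0.         259.01364954]
 [  0.         297.31863964 189.90198936]
 [  0.           0.           1.        ]] [[ 6.90135337e-04 -9.58971019e-01 -2.83503277e-01  7.20522681e-02]
 [ 9.99999630e-01  8.07359221e-04 -2.96642120e-04  9.13243345e-04]
 [ 5.13360181e-04 -2.83502968e-01  9.58971222e-01 -1.49777778e-01]
 [ 0.00000000e+00  0.00000000e+00  0.00000000e+00  1.00000000e+00]]
```

View pics/w1.png

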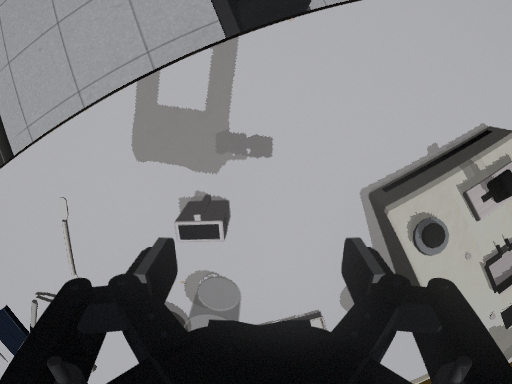

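The wrist view shows the cassette's black top at (200,231) with the rib at (197,217) on the robot side. The beaker is at (217,295) and the button at (431,235).

```bash
python3 - <<'E'
from h import *
c=dict(np.load('w1.npz'));n=np.array([0,0,1.])
g=c['image'].max(2)
m=np.zeros_like(g);m[218:244,170:230]=(g[218:244,170:230]<60)*255
cs,_=cv2.findContours(m,0,1);k=max(cs,key=cv2.contourArea).reshape(-1,2);print('dark',len(k),k.min(0),k.max(0))
o,d=wray(c,c,k[:,0],k[:,1]);X=onplane(o,d,n,np.array([0,0,.075]));print('rect',cv2.minAreaRect((X[:,:2]*1000).astype(np.float32)))
for uv in[(175,222),(226,222),(222,241),(177,242),(197,216)]:
  o,d=wray(c,c,*uv);print(uv,onplane(o,d,n,np.array([0,0,.075]))[:2].round(4))
for uv in[(241,290),(190,310),(217,277)]:
  o,d=wray(c,c,*uv);print('beaker top',uv,onplane(o,d,n,np.array([0,0,.094]))[:2].round(4))
E
```

```text
dark 99 [179 225] [218 238]
rect ((473.75103759765625, -263.2132568359375), (45.04973602294922, 16.06331443786621), 70.93383026123047)
(175, 222) [ 0.4542 -0.2838]
(226, 222) [ 0.4736 -0.2294]
(222, 241) [ 0.4934 -0.2427]
(177, 242) [ 0.4775 -0.2928]
(197, 216) [ 0.4562 -0.2569]
beaker top (241, 290) [ 0.5507 -0.2417]
beaker top (190, 310) [ 0.5597 -0.3125]
beaker top (217, 277) [ 0.5252 -0.2603]
```

```bash
python3 -m handwheel '[[[-2,-2.19,0],-0.2,85],[[-2,-2.19,0],-0.2,85],[[-2,-2.19,0],-0.2,85],[[-2,-2.19,1],-0.2,85],[[-2,-2.19,2],-0.2,85],[[-2,-2.19,3],-0.2,85],[[-2,-2.19,3.5],-0.2,85],[[-2,-2.19,4],-0.2,85],[[-2,-2.19,4.5],-0.2,85],[[-2,-2.19,5.0],-0.2,85],[[-2,-2.19,5.25],-0.2,85],[[-2,-2.19,5.25],-0.2,85],[[-2,-2.19,5.25],-0.2,54],[[-2,-2.19,5.25],-0.2,54],[[-2,-2.19,5.25],-0.2,54],[[-2,-2.19,5.25],-0.2,54],[[-2,-2.19,5.25],-0.2,54],[[-2,-2.19,5.25],-0.2,54]]' 20
python3 - <<'E'
from h import *
c=bot.read_camera('scene');cv2.imwrite('pics/s1.png',cv2.resize(c['image'][170:330,180:380],None,fx=3,fy=3))
E
```

```text
time_s: 3.32
ee_pos: [0.4706, -0.2589, 0.0667]
tool_rot: [[-0.943, 0.333, 0.001], [0.333, 0.943, -0.001], [-0.001, -0.0, -1.0]]
contact_force: [-0.4, 0.9, 0.0]
gripper_width: 0.0538
grip_force: 0.0
```

```bash
python3 -m handwheel '[[[0,0,0],0,45],[[0,0,0],0,45],[[0,0,0],0,45],[[0,0,0],0,45]]' 20
python3 - <<'E'
from h import *
c=bot.read_camera('scene');cv2.imwrite('pics/s2.png',cv2.resize(c['image'][170:330,180:380],None,fx=3,fy=3))
E
```

```text
time_s: 3.7
ee_pos: [0.4702, -0.2586, 0.0661]
tool_rot: [[-0.943, 0.333, -0.0], [0.333, 0.943, 0.0], [0.0, 0.0, -1.0]]
contact_force: [-0.4, -0.1, -1.0]
gripper_width: 0.0448
grip_force: 0.0
```

View pics/s2.png

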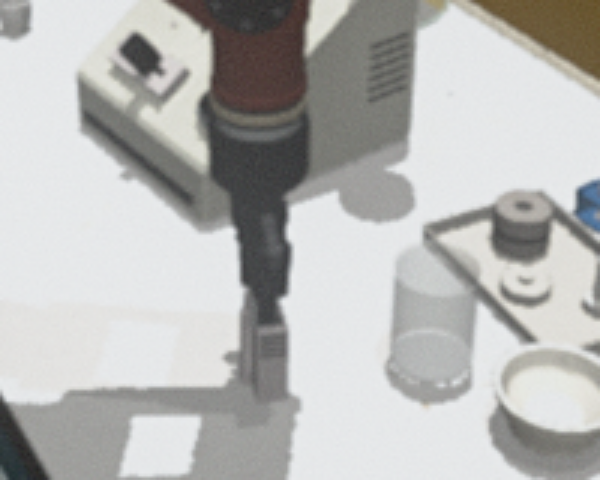

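The fingers come down at about (265,300) but the cassette's grip side at (270,350) is not covered, so the grasp may have missed. I'll check from the wrist camera.

```bash
python3 - <<'E'
from h import *
s=bot.read_state();print(s['ee_pos'],s['gripper_width'],s['grip_force'],s['contact_force'])
c=bot.read_camera('wrist');cv2.imwrite('pics/w2.png',c['image'])
c=bot.read_camera('scene');P=cloud(c)
for u,v in[(262,270),(265,268),(268,268),(270,275),(270,283),(270,290),(270,297),(262,285)]:print((u,v),P[v,u].round(4),c['image'][v,u])
E
```

```text
[ 0.47019901 -0.25863315  0.06607543] 0.04496082464806813 0.0 [ 0.30338404  0.86983282 -0.24412755]
(262, 270) [ 0.0468 -0.9941  0.7668] [113 115 115]
(265, 268) [ 0.4396 -0.3062  0.128 ] [76 77 72]
(268, 268) [ 0.4466 -0.3072  0.126 ] [73 72 69]
(270, 275) [ 0.4616 -0.2907  0.088 ] [71 73 67]
(270, 283) [ 0.462  -0.2902  0.0637] [107 107 108]
(270, 290) [ 0.4623 -0.2897  0.0418] [126 125 126]
(270, 297) [ 0.4627 -0.2892  0.0195] [125 126 125]
(262, 285) [ 0.4543 -0.2657  0.0423] [134 135 136]
```

View pics/w2.png

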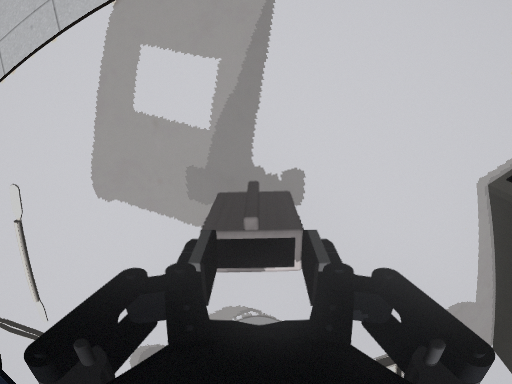

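The wrist view shows the pads straddling the cassette at x=205 to 325, not yet touching (cassette tail from 215 to 302). I'll close further.

```bash
python3 -m handwheel '[[[0,0,0],0,25],[[0,0,0],0,25],[[0,0,0],0,25],[[0,0,0],0,25],[[0,0,0],0,25]]' 20
```

```text
time_s: 4.27
ee_pos: [0.4713, -0.2624, 0.0691]
tool_rot: [[-0.943, 0.332, 0.002], [0.332, 0.943, -0.007], [-0.004, -0.006, -1.0]]
contact_force: [-4.1, -5.5, 8.9]
gripper_width: 0.0248
grip_force: 4.3
```

```bash
python3 -m handwheel '[[[0,0,0],0,85],[[0,0,0],0,85],[[0,0,0],0,85],[[0,0,0],0,85],[[0,0,0],0,85],[[0,0,0],0,85]]' 20
python3 - <<'E'
from h import *
s=bot.read_state();print(s['ee_pos'],s['contact_force'])
a=bot.read_camera('scene');P=cloud(a)
w=bot.read_camera('wrist');
for v in range(255,304,3): print(v,P[v,268].round(3),P[v,272].round(3),P[v,262].round(3))
i=np.hstack([cv2.resize(a['image'][230:320,220:310],(400,400)),cv2.resize(w['image'][130:380,130:380],(400,400))]);cv2.imwrite('pics/c3.png',i)
E
```

```text
time_s: 4.77
ee_pos: [0.47, -0.2583, 0.0657]
tool_rot: [[-0.943, 0.333, -0.001], [0.333, 0.943, 0.001], [0.001, 0.0, -1.0]]
contact_force: [-0.5, -0.2, -0.1]
gripper_width: 0.0852
grip_force: 0.0
[ 0.46998327 -0.25826825  0.06566489] [-0.53213666 -0.23651447 -0.07031123]
255 [ 0.437 -0.324  0.176] [ 0.445 -0.326  0.175] [ 0.442 -0.289  0.152]
258 [ 0.437 -0.323  0.168] [ 0.445 -0.326  0.167] [ 0.443 -0.287  0.142]
261 [ 0.437 -0.323  0.16 ] [ 0.446 -0.326  0.159] [ 0.529 -0.134 -0.004]
264 [ 0.434 -0.328  0.157] [ 0.454 -0.311  0.137] [ 0.52 -0.15 -0.  ]
267 [ 0.436 -0.325  0.145] [ 0.447 -0.324  0.141] [ 0.469 -0.24   0.073]
270 [ 0.435 -0.327  0.139] [ 0.443 -0.331  0.139] [ 0.466 -0.245  0.069]
273 [ 0.445 -0.309  0.114] [ 0.455 -0.311  0.111] [ 0.458 -0.26   0.073]
276 [ 0.445 -0.311  0.106] [ 0.454 -0.313  0.104] [ 0.455 -0.265  0.069]
279 [ 0.444 -0.311  0.098] [ 0.455 -0.311  0.094] [ 0.455 -0.265  0.06 ]
282 [ 0.457 -0.29   0.069] [ 0.465 -0.295  0.069] [ 0.455 -0.265  0.05 ]
285 [ 0.457 -0.29   0.06 ] [ 0.468 -0.289  0.054] [ 0.456 -0.262  0.039]
288 [ 0.457 -0.289  0.05 ] [ 0.466 -0.293  0.049] [ 0.457 -0.261  0.028]
291 [ 0.457 -0.289  0.04 ] [ 0.466 -0.293  0.039] [ 0.455 -0.263  0.021]
294 [ 0.456 -0.292  0.034] [ 0.467 -0.291  0.028] [ 0.455 -0.265  0.013]
297 [ 0.457 -0.29   0.023] [ 0.465 -0.295  0.023] [ 0.455 -0.264  0.003]
300 [ 0.457 -0.289  0.012] [ 0.465 -0.294  0.013] [ 0.453 -0.267 -0.003]
303 [ 0.456 -0.292  0.006] [ 0.468 -0.29  -0.001] [ 0.448 -0.277 -0.003]
```

View pics/c3.png

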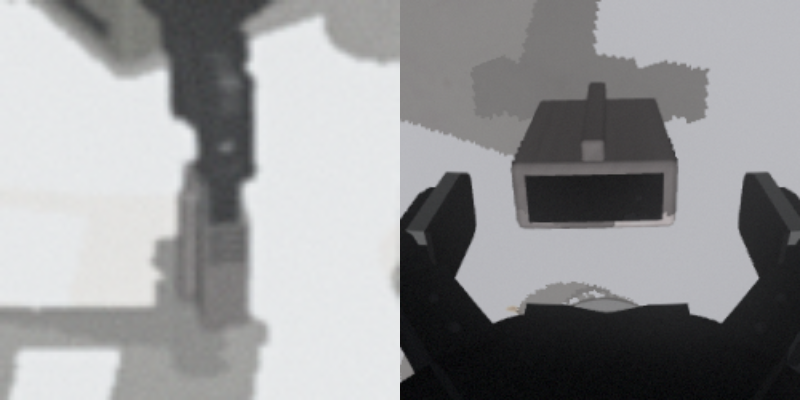

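The left half (scene) shows the fingertips ending at about z=0.09, above the tail. The right half (wrist) shows the open pads on both sides. The tips sit about 30 mm higher than expected, so I'll go down 30 mm and close.

```bash
python3 -m handwheel '[[[0,-0.08,0.3],0,85],[[0,-0.08,0.6],0,85],[[0,-0.08,0.9],0,85],[[0,-0.08,1.05],0,85],[[0,-0.08,1.05],0,50],[[0,-0.08,1.05],0,50],[[0,-0.08,1.05],0,50],[[0,-0.08,1.05],0,50],[[0,-0.08,1.05],0,50],[[0,-0.08,1.05],0,50]]' 20
python3 - <<'E'
from h import *
s=bot.read_state();print(s['ee_pos'],s['contact_force'],s['q'])
a=bot.read_camera('scene');P=cloud(a)
for v in range(261,304,3): print(v,P[v,268].round(3),P[v,272].round(3),a['image'][v,270])
E
```

```text
time_s: 5.7
ee_pos: [0.4693, -0.2608, 0.0345]
tool_rot: [[-0.943, 0.333, -0.0], [0.333, 0.943, 0.0], [0.0, 0.0, -1.0]]
contact_force: [0.4, -0.6, -2.5]
gripper_width: 0.0557
grip_force: 21.9
[ 0.46930772 -0.2607595   0.03450643] [ 0.36836571 -0.55570345 -2.53114767] [-6.37970448e-01  2.76651003e-01  1.94051227e+00  1.37048162e-04
  9.24625831e-01 -1.86905408e+00]
261 [ 0.449 -0.303  0.142] [ 0.453 -0.314  0.148] [96 94 91]
264 [ 0.44  -0.319  0.148] [ 0.447 -0.324  0.148] [108 106 106]
267 [ 0.437 -0.323  0.144] [ 0.446 -0.326  0.142] [79 77 74]
270 [ 0.439 -0.32   0.132] [ 0.448 -0.323  0.131] [81 78 78]
273 [ 0.44  -0.319  0.123] [ 0.448 -0.323  0.122] [71 66 65]
276 [ 0.44  -0.318  0.114] [ 0.457 -0.307  0.099] [67 66 64]
279 [ 0.442 -0.314  0.102] [ 0.451 -0.318  0.1  ] [74 76 75]
282 [ 0.442 -0.315  0.094] [ 0.459 -0.304  0.078] [63 63 60]
285 [ 0.451 -0.299  0.069] [ 0.46  -0.303  0.068] [68 65 65]
288 [ 0.452 -0.299  0.059] [ 0.458 -0.306  0.062] [64 63 62]
291 [ 0.457 -0.289  0.04 ] [ 0.467 -0.291  0.037] [121 122 122]
294 [ 0.459 -0.287  0.029] [ 0.468 -0.289  0.027] [122 121 121]
297 [ 0.459 -0.287  0.019] [ 0.466 -0.292  0.02 ] [124 125 125]
300 [ 0.459 -0.287  0.01 ] [ 0.467 -0.292  0.011] [122 122 124]
303 [ 0.458 -0.288  0.001] [ 0.468 -0.29  -0.001] [130 130 132]
```

The cassette is gripped at 55.7 mm. This interface cannot tilt the tool, so I'll lean the cassette 35° by pivoting it in the light grip: press its foot on the worktop and draw the top toward the robot.

```bash
python3 -m handwheel '[[[0,0,0.08],0,50],[[0.1,0,0.06],0,50],[[0.19,0,0.04],0,50],[[0.28,0,0.02],0,50],[[0.38,0,0.01],0,50]]' 20
python3 - <<'E'
from h import *
s=bot.read_state();print(s['contact_force'],s['wrist_torque'])
c=bot.read_camera('side');cv2.imwrite('pics/sd.png',c['image'])
P=cloud(bot.read_camera('scene'))[240:310,240:300].reshape(-1,3);P=P[(P[:,2]>.006)&(P[:,2]<.05)]
for z in range(6,50,8):
    q=P[(P[:,2]*1000>=z)&(P[:,2]*1000<z+8)];x=q[:,:2]@[.943,-.333];print(z,len(q),(np.percentile(x,[3,50,97])*1000).round(1))
E
```

```text
time_s: 6.17
ee_pos: [0.4587, -0.2572, 0.0344]
tool_rot: [[-0.943, 0.333, 0.001], [0.333, 0.943, -0.0], [-0.001, -0.0, -1.0]]
contact_force: [1.5, 0.6, 1.0]
gripper_width: 0.0562
grip_force: 22.5
[1.52217018 0.62978322 0.95276548] [-0.12728671 -0.44306053 -0.0539182 ]
6 40 [501.8 514.4 534.8]
14 39 [501.6 518.2 535.5]
22 43 [501.5 515.6 535.4]
30 39 [501.7 518.1 534.8]
38 25 [501.5 517.9 535.4]
46 18 [502.1 508.  533.7]
```

```bash
python3 -m handwheel '[[[0,0,0.1],0,50],[[0,0,0.2],0,50],[[0,0,0.2],0,50],[[0,0,0.2],0,50]]' 20; python3 -m handwheel '[[[0.1,0,0],0,50],[[0.2,0,0],0,50],[[0.3,0,0],0,50],[[0.4,0,0],0,50]]' 20
cat > t.py <<'E'
from h import *
s=bot.read_state();print(s['contact_force'],s['wrist_torque'])
P=cloud(bot.read_camera('scene'))[230:320,220:300].reshape(-1,3);P=P[(P[:,2]>.006)&(P[:,2]<.05)&(P[:,0]>.3)]
for z in range(6,50,8):
    q=P[(P[:,2]*1000>=z)&(P[:,2]*1000<z+8)];x=q[:,:2]@[.943,-.333];print(z,len(q),(np.percentile(x,[3,50,97])*1000).round(1))
E
python3 t.py
```

```text
time_s: 6.6
ee_pos: [0.4606, -0.258, 0.033]
tool_rot: [[-0.943, 0.332, 0.002], [0.332, 0.943, -0.001], [-0.002, -0.0, -1.0]]
contact_force: [-5.0, 6.1, 25.7]
gripper_width: 0.0562
grip_force: 25.3
time_s: 6.93
ee_pos: [0.4541, -0.2565, 0.0328]
tool_rot: [[-0.942, 0.335, 0.014], [0.335, 0.942, -0.007], [-0.016, -0.002, -1.0]]
contact_force: [8.0, 0.6, 9.7]
gripper_width: 0.0563
grip_force: 22.4
[8.04920749 0.58572456 9.69562829] [ 0.2131128  -1.43409147 -0.03554823]
6 60 [483.2 511.9 613.3]
14 60 [487.4 507.  530.9]
22 39 [493.7 511.  530.1]
30 40 [497.9 510.7 529.5]
38 22 [498.5 514.5 530.1]
46 12 [498.8 506.  530.1]
```

```bash
python3 -m handwheel '[[[0.15,0,0.06],0,50],[[0.3,0,0.06],0,50],[[0.45,0,0.06],0,50]]' 20; python3 t.py; python3 -m handwheel '[[[0.15,0,0],0,50],[[0.3,0,0],0,50],[[0.45,0,0],0,50]]' 20; python3 t.py
```

```text
time_s: 7.23
ee_pos: [0.4424, -0.2525, 0.0321]
tool_rot: [[-0.942, 0.335, 0.016], [0.335, 0.942, -0.008], [-0.018, -0.002, -1.0]]
contact_force: [5.8, 1.5, 12.7]
gripper_width: 0.0559
grip_force: 23.7
[ 5.82815415  1.47328225 12.7276394 ] [ 0.32604499 -1.30877844  0.0036895 ]
6 56 [480.9 525.1 612.3]
14 43 [488.8 518.5 598.2]
22 27 [503.  513.4 541.1]
30 31 [503.4 517.8 526.3]
38 21 [490.7 513.2 522.9]
46 17 [488.9 510.  523.2]
time_s: 7.53
ee_pos: [0.4263, -0.2471, 0.0296]
tool_rot: [[-0.943, 0.333, 0.009], [0.333, 0.943, -0.006], [-0.011, -0.003, -1.0]]
contact_force: [4.0, -2.4, 3.1]
gripper_width: 0.0558
grip_force: 23.9
[ 3.97202316 -2.4168275   3.08514451] [-0.36186491 -0.79586407  0.04329861]
6 59 [499.8 573.3 613.6]
14 60 [498.9 525.4 593.5]
22 55 [498.6 522.1 579.8]
30 45 [493.8 510.5 520.6]
38 47 [474.  505.9 516.8]
46 29 [480.  505.8 513.2]
```

It is pivoting now, at roughly 27°. I'll go a little further and then look.

```bash
python3 -m handwheel '[[[0.12,0,0.03],0,50],[[0.25,0,0.07],0,50],[[0.25,0,0.07],0,50]]' 20; python3 -m handwheel '[[[0,0,0],0,50],[[0,0,-1],0,50],[[0,0,-2],0,50],[[0,0,-3],0,50],[[0,0,-4],0,50],[[0,0,-5],0,50],[[0,0,-5],0,50],[[0,0,-5],0,50]]' 100; python3 - <<'E'
from h import *
a=bot.read_camera('scene');b=bot.read_camera('side');np.savez('sc2',**a);np.savez('sd2',**b)
s=bot.read_state();np.savez('st2',**{k:s[k] for k in('ee_pos','tool_rot')})
def cr(c,n):
    x=c['R']@(s['ee_pos']+[0,0,.02])+c['t'];u=c['mtx']@x;u=(u[:2]/u[2]).astype(int);print(n,u)
    u=np.clip(u,40,[470,343]);return u
u=cr(a,'scene');v=cr(b,'side')
i=np.hstack([cv2.resize(a['image'][u[1]-40:u[1]+40,u[0]-40:u[0]+40],(400,400),interpolation=2),cv2.resize(b['image'][v[1]-40:v[1]+40,v[0]-40:v[0]+40],(400,400),interpolation=2)]);cv2.imwrite('pics/c4.png',i)
E
```

```text
time_s: 7.83
ee_pos: [0.4164, -0.2434, 0.0259]
tool_rot: [[-0.943, 0.333, 0.004], [0.333, 0.943, -0.004], [-0.005, -0.002, -1.0]]
contact_force: [1.6, -1.1, 7.0]
gripper_width: 0.0562
grip_force: 24.8
time_s: 8.5
ee_pos: [0.4148, -0.2418, 0.1749]
tool_rot: [[-0.943, 0.333, 0.001], [0.333, 0.943, -0.001], [-0.001, -0.001, -1.0]]
contact_force: [0.4, -0.1, -3.7]
gripper_width: 0.0549
grip_force: 107.1
scene [239 232]
side [303 151]
```

View pics/c4.png

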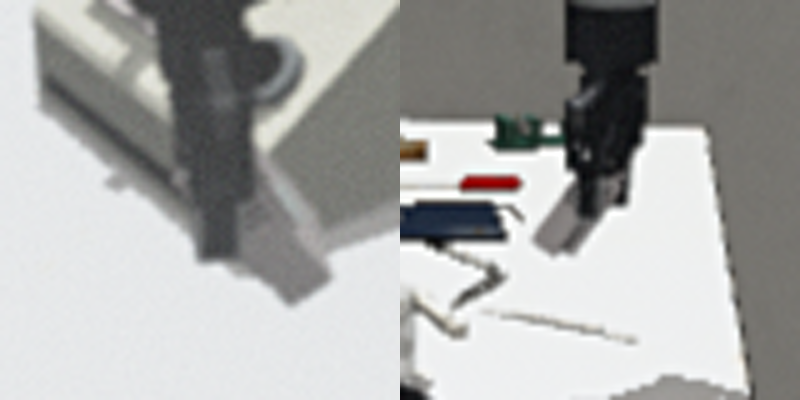

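The left half (scene) shows the cassette tilted with its foot forward, foot corners at about px (265,245) and (257,253). The right half (side) confirms the lean. Now I'll measure the tilt and foot position, and locate the slot from the scene picture.

```bash
python3 - <<'E'
from h import *
a=dict(np.load('sc2.npz'));st=np.load('st2.npz');tcp=st['ee_pos'];R=st['tool_rot'];yc=R[:,1];xc=-R[:,0]
P=cloud(a)[215:262,225:275].reshape(-1,3);I=a['image'][215:262,225:275].reshape(-1,3)
r=P-tcp;k=(abs(r@yc+.028)<.006)&(r[:,2]<.03)&(r[:,2]>-.09)
q=np.c_[r[k]@xc,r[k][:,2]]*1000;print(k.sum(),q.min(0),q.max(0))
rc=cv2.minAreaRect(q.astype(np.float32));print(rc,cv2.boxPoints(rc))
# ray casting of pixel corners
K=a['mtx'];o=-a['R'].T@a['t']
for uv in[(265,245),(257.4,252.6),(251,222)]:
    d=a['R'].T@np.linalg.solve(K,[*uv,1]);p0=tcp-.028*yc;X=o+d*((p0-o)@yc)/(d@yc)-tcp;print(uv,'x',(X@xc*1e3).round(1),'z',(X[2]*1e3).round(1))
# console: lead-in ring dark mask on initial scene
b=dict(np.load('scene.npz'));n=np.array([-.5736*np.cos(np.radians(7.2)),-.5736*np.sin(np.radians(7.2)),.8192]);m=np.array([.61822,.06073,.13607])
o=-b['R'].T@b['t'];g=b['image'].max(2)
def cast(u,v,h):
    d=np.linalg.solve(K,np.array([u,v,np.ones(len(u))])).T@b['R'];return onplane(o,d,n,m+h*n)
mk=np.zeros_like(g);mk[135:230,200:290]=(g[135:230,200:290]<95)*255
cs,_=cv2.findContours(mk,0,1)
xs=np.cross([0,0,1.],n);ys=-xs/np.linalg.norm(xs)
ys=ys*np.sign(ys[1]);xs=np.cross(ys,n);print('xs',xs,'ys',ys)
for c_ in cs:
    if cv2.contourArea(c_)<15:continue
    u,v=c_.reshape(-1,2).T.astype(float)
    X=cast(u,v,.006);L=np.c_[(X-m)@xs,(X-m)@ys]*1000;rc=cv2.minAreaRect(L.astype(np.float32));cen=m+.006*n+xs*rc[0][0]/1e3+ys*rc[0][1]/1e3
    print('blob',u.mean().round(),v.mean().round(),'rect',np.round(rc[1],1),round(rc[2],1),'cen',cen.round(4),'L',L.min(0).round(1),L.max(0).round(1))
E
```

```text
213 [ -8.56409405 -18.40823737] [52.55213387 29.98011073]
((23.175628662109375, 7.218555450439453), (37.74152374267578, 57.26900100708008), 34.76571273803711) [[ -8.654549  19.981003]
 [ 24.001501 -27.064941]
 [ 55.005806  -5.543892]
 [ 22.349756  41.502052]]
(265, 245) x 52.0 z 0.2
(257.4, 252.6) x 34.8 z -18.5
(251, 222) x 21.3 z 64.5
xs [0.81274036 0.10267298 0.5736    ] ys [-0.12533323  0.9921147  -0.        ]
blob 221.0 218.0 rect [  9.5 151.7] 0.1 cen [0.4879 0.0387 0.051 ] L [-161.6  -81.3] [-152.1   70.3]
blob 250.0 204.0 rect [30.9 22.9] 48.9 cen [ 0.5632 -0.0068  0.0993] L [-87.5 -74.4] [-57.9 -45.5]
blob 227.0 188.0 rect [62.6 24. ] 83.2 cen [0.5465 0.1146 0.0983] L [-88.1  31.2] [-59.6  93.8]
blob 253.0 171.0 rect [68.5 46.2] 89.1 cen [0.6202 0.077  0.1462] L [-13.9 -18.7] [32.3 50.2]
blob 268.0 159.0 rect [18.4 68.5] 1.6 cen [0.6708 0.0784 0.1815] L [ 61.5 -23.1] [80.3 45. ]
blob 210.0 152.0 rect [ 66.5 142.3] 16.0 cen [0.5746 0.3085 0.1348] L [-48.3 183.3] [ 29.3 328.9]
```

```bash
python3 -m handwheel '[[[0,0,-1],0,50],[[0,0,-2],0,50],[[-0.1,1,-2],-0.5,50],[[-0.2,2,-2],-1,50],[[-0.3,3.2,-2],-2,50],[[-0.4,4.4,-2],-3,50],[[-0.5,5.6,-2],-4,50],[[-0.6,6.8,-2],-5,50],[[-0.7,8,-2],-5.34,50],[[-0.8,9.2,-2],-5.34,50],[[-0.9,10.2,-2],-5.34,50],[[-1,11,-2],-5.34,50],[[-1,11.33,-2],-5.34,50],[[-1,11.33,-2],-5.34,50],[[-1,11.33,-2],-5.34,50]]' 100; python3 - <<'E'
from h import *
s=bot.read_state();c=bot.read_camera('wrist');np.savez('w3',**c,**{k:s[k] for k in('ee_pos','tool_rot')})
a=bot.read_camera('scene');b=bot.read_camera('side');np.savez('sc3',**a);np.savez('sd3',**b)
cv2.imwrite('pics/c5.png',np.hstack([c['image'],a['image'][110:238,190:320].repeat(3,0).repeat(3,1)[:,:288]])[:, :800])
E
```

```text
time_s: 9.85
ee_pos: [0.5547, 0.0685, 0.2317]
tool_rot: [[-0.992, -0.127, -0.006], [-0.127, 0.992, -0.001], [0.006, -0.0, -1.0]]
contact_force: [0.3, 0.2, -3.1]
gripper_width: 0.0549
grip_force: 107.2
```

View pics/c5.png

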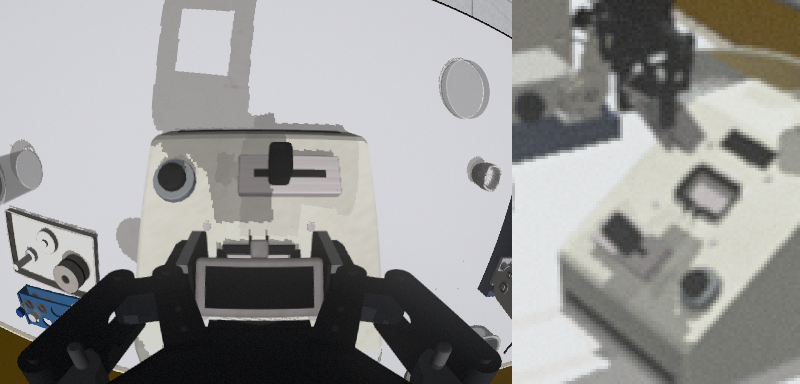

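The wrist view shows the keyway edges at u≈250–268 (v≈237), in line with the rib at (260,247). The console appears parallel to the tool. The button is at (174,178) and the lock grip at (281,162). I'll fix the slot position from the button's known offset.

```bash
python3 - <<'E'
from h import *
w=dict(np.load('w3.npz'));b=dict(np.load('scene.npz'));a=dict(np.load('sc3.npz'))
psi=np.arctan2(-w['tool_rot'][0,1],w['tool_rot'][1,1]);print('tool yaw',np.degrees(psi))
th=np.radians(35);p=np.radians(7.2);n=np.array([-np.sin(th)*np.cos(p),-np.sin(th)*np.sin(p),np.cos(th)]);ys=np.array([-np.sin(p),np.cos(p),0]);xs=np.cross(ys,n);m=np.array([.61822,.06073,.13607])
o,d=wray(w,w,0,0)
def hit(u,v,h):
    o,d=wray(w,w,u,v);return onplane(o,d,n,m+h*n)
g=w['image'].max(2);mk=np.zeros_like(g);mk[155:205,150:200]=(g[155:205,150:200]<55)*255
M=cv2.moments(mk,True);u,v=M['m10']/M['m00'],M['m01']/M['m00'];B=hit(u,v,.018);print('button w',u,v,B,'slot',B-.018*n+.085*xs+.085*ys)
g=b['image'].max(2);mk=np.zeros_like(g);mk[196:216,242:264]=(g[196:216,242:264]<95)*255
M=cv2.moments(mk,True);u,v=M['m10']/M['m00'],M['m01']/M['m00'];ob=-b['R'].T@b['t'];dd=b['R'].T@np.linalg.solve(b['mtx'],[u,v,1]);X=onplane(ob,dd,n,m+.018*n);print('button s',u,v,X,'slot',X-.018*n+.085*xs+.085*ys)
# edges of console in wrist: upper front edge ends, yaw
A=hit(150,136,0);C=hit(366,140,0);print('front edge',A,C,np.degrees(np.arctan2(-(C-A)[0],(C-A)[1])))
for uv in[(250,237),(268,237),(205,235),(308,232)]:X=hit(*uv,.006);print(uv,X,'L rel m',(X-m)@xs*1e3,(X-m)@ys*1e3)
# lock grip
X=hit(281,162,.054);print('lock',X,(X-m)@xs*1e3,(X-m)@ys*1e3)
# cassette tilt from depth
tcp=w['ee_pos'];yc=w['tool_rot'][:,1];xc=-w['tool_rot'][:,0]
r=cloud(a)[100:230,180:330].reshape(-1,3)-tcp;k=(abs(r@yc+.028)<.005)&(r[:,2]<.012)&(r[:,2]>-.05)&(r@xc>-.02)&(r@xc<.08)
q=np.c_[r[k]@xc,r[k][:,2]]*1000;print(k.sum());rc=cv2.minAreaRect(q.astype(np.float32));print(rc,cv2.boxPoints(rc).round(1))
E
```

```text
tool yaw 7.288794727239825
button w 171.5608552631579 176.45888157894737 [ 0.55958075 -0.01543172  0.11062417] slot [0.62824927 0.07891871 0.14463343]
button s 250.72058823529412 205.0441176470588 [ 0.55594234 -0.02210323  0.10751113] slot [0.62461086 0.0722472  0.14152039]
front edge [ 0.5289785  -0.05718301  0.0637272 ] [0.50256884 0.18204766 0.06637549] 6.299609104705216
(250, 237) [0.60185904 0.0668079  0.13256231] L rel m -14.684362113407971 8.080550209779544
(268, 237) [0.59974383 0.08329206 0.13253954] L rel m -14.724064099074742 24.69982717974347
(205, 235) [0.60606429 0.02486249 0.13180254] L rel m -16.008984422757752 -34.0611679308698
(308, 232) [0.59142258 0.12002811 0.12998281] L rel m -19.18158558241893 62.18913281054279
lock [0.52740601 0.0839196  0.1409397 ] -68.62992492488613 34.38875698317144
80
((30.755950927734375, -2.1036624908447266), (25.11301612854004, 37.21644973754883), 34.54037094116211) [[  9.9   6.1]
 [ 31.  -24.6]
 [ 51.6 -10.3]
 [ 30.5  20.3]]
```

The slot position agrees across cues at about (0.628,0.078,0.145), and the cassette tilt is 34.5°. Next I'll approach and enter along the chute axis.

```bash
python3 -m handwheel '[[[-0.3,0,0.4],0,50],[[-0.6,0.01,0.9],0,50],[[-0.86,0.02,1.4],0,50],[[-0.86,0.02,1.8],0,50],[[-0.86,0.02,1.91],0,50],[[-0.86,0.02,1.91],0,50],[[-0.95,0.02,2.04],0,50],[[-1.05,0.02,2.18],0,50],[[-1.15,0.02,2.32],0,50],[[-1.24,0.02,2.46],0,50],[[-1.24,0.02,2.46],0,50]]' 100
```

```text
time_s: 10.92
ee_pos: [0.5895, 0.0739, 0.1585]
tool_rot: [[-0.992, -0.126, -0.01], [-0.126, 0.992, -0.001], [0.01, 0.0, -1.0]]
contact_force: [-4.7, -0.8, -4.8]
gripper_width: 0.0545
grip_force: 107.0
```

```bash
python3 -m handwheel '[[[0.05,0,0.04],0,50],[[-0.03,0,0.15],0,50],[[-0.11,0,0.26],0,50],[[-0.18,0,0.36],0,50],[[-0.18,0,0.36],0,50]]' 100;python3 - <<'E'
from h import *
print(bot.read_state()['wrist_torque'])
E
```

```text
time_s: 11.33
ee_pos: [0.5958, 0.0747, 0.1482]
tool_rot: [[-0.992, -0.126, -0.007], [-0.126, 0.992, -0.0], [0.007, 0.0, -1.0]]
contact_force: [-6.2, -0.7, -4.5]
gripper_width: 0.0548
grip_force: 107.2
[-0.06765049  1.14559609 -0.03175969]
```

```bash
python3 -m handwheel '[[[0.05,0,0.04],0,50],[[-0.03,0,0.15],0,50],[[-0.11,0,0.26],0,50],[[-0.18,0,0.36],0,50],[[-0.18,0,0.36],0,50]]' 100;python3 - <<'E'
from h import *
print(bot.read_state()['wrist_torque'])
E
```

```text
time_s: 11.75
ee_pos: [0.6026, 0.0755, 0.1377]
tool_rot: [[-0.992, -0.126, -0.004], [-0.126, 0.992, -0.0], [0.004, 0.0, -1.0]]
contact_force: [-3.7, 0.3, -7.5]
gripper_width: 0.0548
grip_force: 106.9
[-0.04140204  0.83739627 -0.0696748 ]
```

```bash
python3 -m handwheel '[[[-0.05,0,0.08],0,50],[[-0.12,0,0.18],0,50],[[-0.15,0,0.22],0,50],[[-0.15,0,0.22],0,50]]' 100; python3 -m handwheel '[[[0,0,0],0,85],[[0,0,0],0,85],[[0,0,0],0,85],[[0,0,0],0,85],[[0,0,0],0,85],[[0,0,-1],0,85],[[0,0,-2],0,85],[[0,0,-3],0,85],[[1,0,-4],0,85],[[2,0,-4],0,85],[[3,0,-4],0,85],[[3,0,-4],0,85]]' 20
python3 - <<'E'
from h import *
s=bot.read_state();c=bot.read_camera('wrist');np.savez('w4',**c,**{k:s[k] for k in('ee_pos','tool_rot')})
a=bot.read_camera('scene');np.savez('sc4',**a);P=cloud(a);b=np.load('scene.npz');P0=np.load('P.npy')
for uv in[(250,172),(254,172),(258,172),(254,176),(258,176),(256,179)]:
    print(uv,P[uv[1],uv[0]].round(3),P0[uv[1],uv[0]].round(3),a['image'][uv[1],uv[0]],b['image'][uv[1],uv[0]])
cv2.imwrite('pics/c6.png',np.hstack([c['image'],cv2.resize(a['image'][130:240,190:290],(280,384))]))
E
```

```text
time_s: 12.08
ee_pos: [0.6067, 0.076, 0.1312]
tool_rot: [[-0.992, -0.126, -0.004], [-0.126, 0.992, -0.0], [0.004, 0.0, -1.0]]
contact_force: [-5.2, -1.0, -6.2]
gripper_width: 0.0549
grip_force: 107.6
time_s: 13.08
ee_pos: [0.5145, 0.0647, 0.2522]
tool_rot: [[-0.992, -0.126, -0.003], [-0.126, 0.992, -0.0], [0.003, 0.0, -1.0]]
contact_force: [-0.2, -0.0, -1.4]
gripper_width: 0.085
grip_force: 0.0
(250, 172) [0.625 0.111 0.136] [0.623 0.106 0.139] [132 135 135] [127 131 133]
(254, 172) [0.636 0.104 0.136] [0.634 0.101 0.138] [171 170 174] [169 169 173]
(258, 172) [0.639 0.085 0.144] [0.639 0.085 0.144] [121 123 124] [117 120 123]
(254, 176) [0.628 0.09  0.131] [0.627 0.088 0.132] [189 188 193] [182 180 185]
(258, 176) [0.634 0.076 0.136] [0.633 0.074 0.137] [187 186 193] [177 178 179]
(256, 179) [0.623 0.068 0.132] [0.624 0.07  0.13 ] [175 174 178] [170 170 172]
```

The slot interior has the same depth and brightness as before loading, so the flap is shut again. Next is the lock, so I'll locate the grip and track from the new wrist frame.

```bash
cat > k.py <<'E'
from h import *
th=np.radians(35);p=np.radians(7.2);n=np.array([-np.sin(th)*np.cos(p),-np.sin(th)*np.sin(p),np.cos(th)]);ys=np.array([-np.sin(p),np.cos(p),0]);xs=np.cross(ys,n);slot=np.array([.6283,.0785,.1447])
def locate(w,show=True):
    def loc(u,v,h):
        o,d=wray(w,w,u,v);X=onplane(o,d,n,slot+h*n)-slot;return np.c_[X@xs,X@ys]*1000
    # pixel map of slot-frame coordinates
    v,u=np.mgrid[:384,:512];g=w['image'].max(2)
    L=loc(u.ravel().astype(float),v.ravel().astype(float),.054).reshape(384,512,2)
    k=(abs(L[...,0]+85)<22)&(abs(L[...,1]-15)<70)&(g<50)
    nn,lab,st,ce=cv2.connectedComponentsWithStats(k.astype(np.uint8))
    for i in range(1,nn):
        if st[i,4]<30:continue
        q=L[lab==i];print('dark(h54)',st[i],q.min(0).round(1),q.max(0).round(1))
    B=loc(u.ravel().astype(float),v.ravel().astype(float),.018).reshape(384,512,2);k=(np.hypot(B[...,0]+85,B[...,1]+85)<22)&(g<55);print('button',B[k].mean(0).round(1),k.sum())
if __name__=='__main__':
    locate(dict(np.load('w4.npz')))
    import sys
E
python3 k.py
```

```text
dark(h54) [254 182  64  35 914] [-101.8   -3.3] [-68.7  55.4]
button [-85.4 -84.8] 507
```

View pics/c6.png

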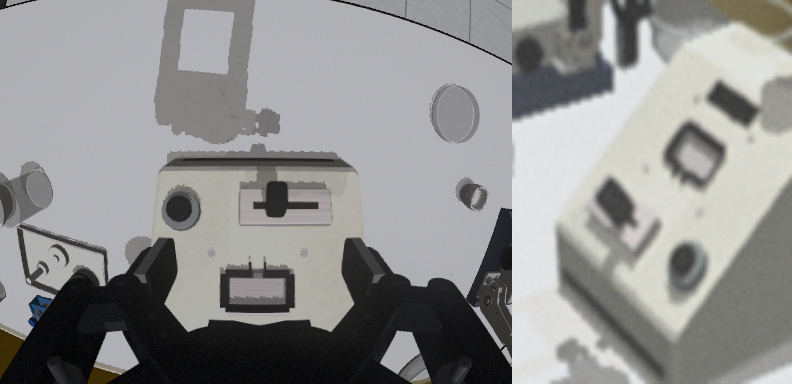

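The last picture shows the slot empty with its flap shut at (258,290), the lock grip at (277,198) on a track spanning u=239–332, and the button at (181,208). The cassette is in. I'll shut the fingers, come down to the right of the lock grip and push it left.

```bash
python3 -m handwheel '[[[-0.4,-0.4,0],0,0],[[-0.85,-0.75,0],0,0],[[-0.85,-0.75,0],0,0],[[-0.85,-0.75,0],0,0],[[-0.85,-0.75,0],0,0],[[-0.85,-0.75,1],0,0],[[-0.85,-0.75,2],0,0],[[-0.85,-0.75,3],0,0],[[-0.85,-0.75,3.5],0,0],[[-0.85,-0.75,4],0,0],[[-0.85,-0.75,4.3],0,0],[[-0.85,-0.75,4.54],0,0],[[-0.85,-0.75,4.54],0,0]]' 20
python3 - <<'E'
from h import *
s=bot.read_state();w=bot.read_camera('wrist');w.update(ee_pos=s['ee_pos'],tool_rot=s['tool_rot'])
import k;k.locate(w)
g=w['image'].max(2)
for v in(200,215,230,245):print(v,np.flatnonzero(g[v,150:420]<55)[[0,-1]]+150 if (g[v,150:420]<55).any() else None)
P=cloud(bot.read_camera('scene'));
for v in range(150,212,4):print(v,[tuple(P[v,u].round(3)) for u in(232,238,244)])
E
```

```text
time_s: 14.27
ee_pos: [0.5462, 0.0459, 0.1148]
tool_rot: [[-0.992, -0.126, -0.003], [-0.126, 0.992, 0.0], [0.003, 0.001, -1.0]]
contact_force: [-0.6, 0.6, -0.0]
gripper_width: -0.0002
grip_force: 0.0
dark(h54) [ 287  195   75   62 2942] [-102.5   -8.5] [-73.1  27.2]
dark(h54) [ 185  229  166   51 2605] [-86.1 -55. ] [-63.   20.5]
button [-85.5 -84.6] 1556
200 [320 356]
215 [310 358]
230 [150 365]
245 [150 358]
150 [(np.float64(0.522), np.float64(0.014), np.float64(0.271)), (np.float64(0.537), np.float64(0.009), np.float64(0.269)), (np.float64(0.555), np.float64(0.009), np.float64(0.265))]
154 [(np.float64(0.521), np.float64(0.013), np.float64(0.259)), (np.float64(0.538), np.float64(0.012), np.float64(0.256)), (np.float64(0.555), np.float64(0.009), np.float64(0.253))]
158 [(np.float64(0.534), np.float64(0.042), np.float64(0.233)), (np.float64(0.539), np.float64(0.015), np.float64(0.243)), (np.float64(0.555), np.float64(0.011), np.float64(0.24))]
162 [(np.float64(0.529), np.float64(0.033), np.float64(0.226)), (np.float64(0.538), np.float64(0.014), np.float64(0.231)), (np.float64(0.553)
[... 1513 characters left out ...]
), np.float64(0.057), np.float64(0.097)), (np.float64(0.55), np.float64(0.047), np.float64(0.097)), (np.float64(0.567), np.float64(0.04), np.float64(0.096))]
202 [(np.float64(0.537), np.float64(0.061), np.float64(0.081)), (np.float64(0.547), np.float64(0.042), np.float64(0.087)), (np.float64(0.559), np.float64(0.025), np.float64(0.093))]
206 [(np.float64(0.531), np.float64(0.049), np.float64(0.075)), (np.float64(0.541), np.float64(0.03), np.float64(0.081)), (np.float64(0.553), np.float64(0.013), np.float64(0.087))]
210 [(np.float64(0.525), np.float64(0.037), np.float64(0.069)), (np.float64(0.536), np.float64(0.02), np.float64(0.075)), (np.float64(0.547), np.float64(0.004), np.float64(0.08))]
```

```bash
python3 -m handwheel '[[[0,0.3,0],0,0],[[0,0.6,0],0,0],[[0,0.9,0],0,0],[[0,1.2,0],0,0],[[0,1.45,0],0,0],[[0,1.6,0],0,0]]' 20; python3 -m handwheel '[[[0,0.1,0],0,0],[[0,0.2,0],0,0],[[0,0.25,0],0,0],[[0,0.25,0],0,0]]' 20;
```

```text
time_s: 14.87
ee_pos: [0.5416, 0.0945, 0.1169]
tool_rot: [[-0.992, -0.127, 0.002], [-0.127, 0.992, 0.0], [-0.002, -0.0, -1.0]]
contact_force: [0.8, -1.2, 1.0]
gripper_width: 0.0
grip_force: 0.8
time_s: 15.2
ee_pos: [0.5407, 0.0986, 0.1164]
tool_rot: [[-0.992, -0.127, 0.001], [-0.127, 0.992, -0.005], [-0.0, -0.005, -1.0]]
contact_force: [1.6, -7.7, 2.2]
gripper_width: 0.0001
grip_force: 3.7
```

```bash
python3 -m handwheel '[[[0,0.1,0],0,0],[[0,0.15,0],0,0],[[0,0.15,0],0,0],[[0,0.15,0],0,0]]' 20; python3 -m handwheel '[[[0,-0.6,0],0,0],[[0,-0.6,-1],0,0],[[0,-0.6,-2],0,0],[[0,-0.6,-3],0,0],[[0,-0.6,-4],0,0],[[0,-0.6,-4],0,0]]' 20; python3 - <<'E'
from h import *
s=bot.read_state();w=bot.read_camera('wrist');w.update(ee_pos=s['ee_pos'],tool_rot=s['tool_rot']);np.savez('w5',**w);import k
k.locate(w)
E
```

```text
time_s: 15.53
ee_pos: [0.5407, 0.0992, 0.1166]
tool_rot: [[-0.992, -0.128, 0.001], [-0.128, 0.992, -0.012], [0.0, -0.012, -1.0]]
contact_force: [1.3, -17.6, 2.0]
gripper_width: -0.0
grip_force: 8.4
time_s: 16.03
ee_pos: [0.5457, 0.0878, 0.2434]
tool_rot: [[-0.992, -0.126, 0.011], [-0.125, 0.992, 0.001], [-0.012, -0.0, -1.0]]
contact_force: [0.8, 0.5, 1.1]
gripper_width: -0.0001
grip_force: 0.0
dark(h54) [ 235  146   74   40 1120] [-102.    -0.3] [-65.1  63.5]
button [-85.2 -84.5] 545
```

The lock is hard against its left stop: 17 N with no more motion, and the grip's left edge is now at +63.5 mm. Next I'll press the start button.

```bash
python3 -m handwheel '[[[0.3,-1.2,0],0,0],[[0.6,-2.4,0],0,0],[[0.72,-3.49,0],0,0],[[0.72,-3.49,0],0,0],[[0.72,-3.49,1],0,0],[[0.72,-3.49,2],0,0],[[0.72,-3.49,3],0,0],[[0.72,-3.49,3.8],0,0],[[0.72,-3.49,4.31],0,0],[[0.72,-3.49,4.31],0,0]]' 20; python3 -m handwheel '[[[-0.1,0,0.14],0,0],[[-0.2,0,0.28],0,0],[[-0.29,0,0.41],0,0],[[-0.29,0,0.41],0,0]]' 20
```

```text
time_s: 16.92
ee_pos: [0.5282, -0.0177, 0.1006]
tool_rot: [[-0.992, -0.126, -0.013], [-0.126, 0.992, 0.003], [0.012, 0.004, -1.0]]
contact_force: [-1.2, 0.8, -0.9]
gripper_width: 0.0
grip_force: 0.0
time_s: 17.25
ee_pos: [0.5426, -0.018, 0.0953]
tool_rot: [[-0.992, -0.126, -0.001], [-0.126, 0.992, 0.0], [0.001, 0.0, -1.0]]
contact_force: [-4.0, 0.8, 2.6]
gripper_width: -0.0
grip_force: 2.3
```

```bash
python3 -m handwheel '[[[-0.06,0,0.08],0,0],[[-0.11,0,0.16],0,0],[[-0.11,0,0.16],0,0]]' 20; python3 -m handwheel '[[[-0.06,0,0.08],0,0],[[-0.11,0,0.16],0,0],[[-0.11,0,0.16],0,0]]' 20; python3 -m handwheel '[[[-0.06,0,0.08],0,0],[[-0.08,0,0.12],0,0],[[-0.08,0,0.12],0,0]]' 20
```

```text
time_s: 17.5
ee_pos: [0.543, -0.0179, 0.0943]
tool_rot: [[-0.992, -0.127, -0.009], [-0.127, 0.992, -0.0], [0.009, 0.001, -1.0]]
contact_force: [-20.2, 0.4, 28.6]
gripper_width: -0.0003
grip_force: 16.8
time_s: 17.75
ee_pos: [0.5434, -0.0179, 0.0936]
tool_rot: [[-0.992, -0.128, -0.019], [-0.128, 0.992, -0.001], [0.019, 0.001, -1.0]]
contact_force: [-35.6, -0.8, 54.6]
gripper_width: -0.0001
grip_force: 32.7
time_s: 18.0
ee_pos: [0.5435, -0.0179, 0.093]
tool_rot: [[-0.991, -0.129, -0.025], [-0.129, 0.992, -0.002], [0.025, 0.001, -1.0]]
contact_force: [-48.0, -0.3, 74.7]
gripper_width: 0.0002
grip_force: 44.2
```

Stiff contact here. I'll back off in small steps to see whether the 6 mm spring travel shows up, which would mean the button was bottomed and not the housing.

```bash
python3 -m handwheel '[[[0.3,0,-0.44],0,0],[[0.3,0,-0.44],0,0],[[0.3,0,-0.44],0,0]]' 20; for i in 1 2 3 4; do python3 -m handwheel '[[[0.038,0,-0.055],0,0],[[0.038,0,-0.055],0,0]]' 20 | grep -E 'ee_pos|contact'; done
```

```text
time_s: 18.25
ee_pos: [0.5452, -0.0186, 0.098]
tool_rot: [[-0.992, -0.126, 0.008], [-0.126, 0.992, -0.001], [-0.008, -0.002, -1.0]]
contact_force: [0.7, 0.6, 5.9]
gripper_width: 0.0
grip_force: 2.1
ee_pos: [0.5433, -0.0187, 0.0976]
contact_force: [0.7, -1.1, 4.7]
ee_pos: [0.5407, -0.0187, 0.098]
contact_force: [-0.1, -0.2, 3.9]
ee_pos: [0.5384, -0.0187, 0.0989]
contact_force: [0.3, -0.8, 2.5]
ee_pos: [0.5367, -0.0186, 0.1002]
contact_force: [0.2, 0.4, 0.4]
```

The force fell smoothly from 6 N to 0.4 N over about 7 mm, which is the button's spring returning, so it had been fully in. Now I'll withdraw and do a final check.

```bash
python3 -m handwheel '[[[0.2,0,-0.3],0,0],[[0.5,0,-1],0,0],[[0.5,0,-2],0,0],[[0.5,0,-3],0,0],[[0.5,0,-4],0,0],[[0.5,0,-4],0,0],[[0.5,0,-4],0,0],[[0.5,0,-4],0,0]]' 20; python3 - <<'E'
from h import *
import k
s=bot.read_state();w=bot.read_camera('wrist');w.update(ee_pos=s['ee_pos'],tool_rot=s['tool_rot']);k.locate(w)
a=bot.read_camera('scene');P=cloud(a);b=np.load('scene.npz')['image'];P0=np.load('P.npy')
for uv in[(254,172),(254,176),(258,176),(256,179),(253,206)]:print(uv,P[uv[1],uv[0]].round(3),P0[uv[1],uv[0]].round(3))
for nm,(x0,x1,y0,y1) in dict(beaker=(305,342,248,303),pot=(176,192,164,184),dish=(142,176,182,202)).items():print(nm,cv2.absdiff(a['image'],b)[y0:y1,x0:x1].mean())
E
```

```text
time_s: 19.58
ee_pos: [0.5221, -0.0206, 0.2208]
tool_rot: [[-0.992, -0.126, -0.001], [-0.126, 0.992, 0.0], [0.001, 0.0, -1.0]]
contact_force: [0.1, -0.1, -0.3]
gripper_width: -0.0002
grip_force: 0.0
dark(h54) [382 194  36  35 793] [-102.3   24. ] [-70.7  62.2]
button [-84.5 -85.2] 611
(254, 172) [0.632 0.097 0.14 ] [0.634 0.101 0.138]
(254, 176) [0.625 0.084 0.134] [0.627 0.088 0.132]
(258, 176) [0.632 0.072 0.138] [0.633 0.074 0.137]
(256, 179) [0.624 0.07  0.13 ] [0.624 0.07  0.13 ]
(253, 206) [ 0.557 -0.034  0.111] [ 0.558 -0.032  0.109]
beaker 7.291891891891892
pot 6.4875
dish 7.064705882352941
```

```bash
python3 -c "
from plant import bot
print(bot.job_done())"
```

```text
the job is handed in; nothing more can be done
None
```

I handed the job in after about 20 s of robot time: the cassette went in and the flap is shut behind it, the lock is hard left, the start button was pressed and let go, and the beaker, pot and dish look unmoved. I couldn't see the cassette on the chute floor or the button under the finger: "home" rests on the flap having shut, "fully in" on the button's stiff stop and spring-back.

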